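# Clamp the coated panel and hold the thickness probe on its red mark

### The job

On the sloping test stand, turn the brass hex nut clockwise until it stops, so that its steel tab lies over the edge of the white panel. Then lift the black hand probe out of its grey holder and hold it square to the sloping panel with its brass tip inside the red ring, pressing lightly so that the spring-loaded tip is pushed in about half way and never hard against its end. Finish while still holding the probe there, with the tab left closed and the other things on the bench left where they are.

Things in the scene. Friction and masses are not known exactly. Their poses are not given: they have to be found in the camera images.
- test_stand: Fixed grey stand, foot 150 (x) x 210 (y) mm, carrying a blue deck, 140 x 200 mm, that slopes 0.35 rad (20 degrees) and rises along the stand's x: its low edge faces the robot at yaw 0. Nut at the deck's +y (left) end, white panel on the rest. Origin: centre of the underside, on the bench, z up.
- nut_center (a point): Captive brass hex nut on the deck, 28 mm across flats. The point is on its axis, 14 mm below its top and 20 mm above the flats' lower end, where a flange 35 mm wide and a steel tab begin; the deck is 30 mm below the point. z = nut axis, up, square to the deck; x = the way the tab points (62 mm long); two flats face +y and -y, the others lie 60 degrees either way. It turns in place.
- clamp_nut (a joint): Turn of the nut, rad: grows as it turns clockwise seen from above; starts at 0 to 0.3 (tab pointing up the slope, beside the panel), stop at 1.5 (tab across the edge of the panel). Friction about 0.06 N m; it stays where it is left.
- red_ring (a point): Centre of the red ring (24 mm outside, 18 mm inside) on the surface of the white panel (92 x 112 x 3 mm) fixed on the deck. The blue ring higher up the slope is not wanted. z = outward normal of the panel, x = up the slope, y = along the deck toward the nut, whose axis is 103 mm to +y and 18 mm to +x of the ring.
- probe_center (a point): Black hand probe standing in its grey holder: handle 22 (x) x 24 (y) mm, 84 mm long, blue cap on top; below it a steel snout 16 mm wide and a brass spring tip 6 mm wide. About 0.12 kg. The point is on its axis 96 mm above the free tip's end, 40 mm below the cap's top, 48 mm above the handle's lower end. x, y = square to the handle's flat sides, z = long axis, up.
- plunger (a joint): How far the probe's spring tip is pushed into the snout, m: 0 free, 0.012 hard against its end. The spring gives 1.2 N at 0 and 0.4 N more for each mm (3.6 N half way, 6 N at the end).
- probe_tip (a point): End of the probe's brass spring tip: the point that must touch the panel. z = long axis, from the tip up through the handle.
- probe_holder: Fixed grey block 75 x 75 x 50 mm on a black foot 100 x 100 x 6 mm, with an upright hole 20 mm wide in its middle. The probe's handle rests on its top and snout and tip hang 48 mm down inside, so lift the probe straight up by more than 50 mm to free it. Origin: centre of the underside, on the bench; z up.
- tip_beaker: Bystander, leave alone: clear plastic beaker with used tips, 72 mm wide, 88 mm tall. Origin at the centre of its underside.
- pen_2: Bystander, leave alone: white and blue marker pen, 135 mm long, lying flat. Origin at the centre of its underside.
- scissors: Bystander, leave alone: red-handled scissors, 199 mm long, lying flat. Origin at the centre of its underside.
- well_plate: Bystander, leave alone: clear six-well plate with pink wells, 85 x 127 x 20 mm. Origin at the centre of its underside.
- flask_t25_b: Bystander, leave alone: small clear culture flask with blue cap, 50 x 102 x 32 mm, lying flat. Origin at the centre of its underside.

How it is judged (in metres and radians):
On the way, in this order (a step that is already met when the one before it is completed fails the run):
1. the nut is turned clockwise to its stop while the probe is still in its holder (value of joint clamp_nut above 1.35 rad and distance of probe_center from where it was at the start of the episode below 0.02 m), for 0.2 s.
2. the probe is lifted out of its holder by the fingers (distance of probe_center from where it was at the start of the episode above 0.05 m and contact force between probe and probe_holder below 0.05 N and contact force between probe and the fingers above 1 N), for 0.2 s.
At the end, for the whole second after the job is handed in: The nut is at 1.35 rad or more; the probe is held by the fingers, clear of its holder, its tip within 8 mm of the red ring's centre, its long axis within 0.16 rad of square to the panel, its spring tip pushed in 3 to 10 mm of its 12 mm, with 1 to 8 N on the panel (distance between probe_tip and red_ring below 0.008 m and angle between the z axis of probe_center and the z axis of red_ring, either way round below 0.16 rad and value of joint plunger between 0.003 and 0.01 m and contact force between plunger and deck between 1 and 8 N and value of joint clamp_nut above 1.35 rad and contact force between probe and the fingers above 1 N and contact force between probe and probe_holder below 0.05 N); the arm keeps its last pose, push and grip.
It fails at once if the probe is pushed hard against the panel or the stand (over 15 N) (contact force between probe and test_stand above 15 N).
It fails at once if the spring tip is pushed in to its end (value of joint plunger above 0.0119 m).
It fails at once if a bystander is moved by more than 30 mm (distance of any of tip_beaker, pen_2, scissors, well_plate, flask_t25_b from where it was at the start of the episode above 0.03 m).
It also fails if it takes over 48 s, if anything falls off the work surface, if the arm or the gripper's body presses on something with over 40 N, if the wrist force passes 120 N, or if a joint passes its speed limit or range.

### The arm

A 6-joint arm with a two-finger parallel gripper is mounted at the origin on a cart in front of the work surface, level with it; the furniture and walls round the work are solid. World frame = base frame: x ahead of the robot, y to its left, z up, the work surface at z = 0. Lengths are in mm, angles in rad, forces in N, time in s.
With the tool pointing down it reaches from about 300 to 875 mm from the base axis. Payload 6.4 kg.
Tool frame: the origin (TCP) lies at the very end of the fingers, on their centre line; the grasp point (between the pads) lies 19 mm behind it; z points along the fingers, y is the line along which they close (so a half turn about z gives the same grasp; the last joint's range is limited). The gripper opens to 85 mm and grips with 20 to 120 N. Pads are 22 mm wide; open, the fingers measure 114 mm over their backs; the gripper's body (76 mm by 85 mm) begins 54 mm behind the grasp point. The pads swing forward as they close: fully open they stand 13 mm farther back than shut.
Start: joints at [0.96, 0.181, 1.607, -0, 1.354, -0.206], TCP at [226.445, 528.548, 192.888] pointing down, gripper open.
Joint ranges: [-2.99, 2.99], [-0.89, 2.07], [0.3, 2.58], [-1.14, 4.28], [0, 2.63], [-3.12, 3.12]. Speed limits (rad/s): [2.57, 2.57, 3.01, 3.14, 3.14, 3.14].

### API

Orientations are given as a 3x3 rotation matrix whose columns are the frame's x, y, z axes.
In Python, from station import observe, snapshot, job_done gives the robot as it stands.
- The arm moves only by the tool servo_tool, never from a script. Its argument "plan" is a list of rows, each a list of 3 entries, a list of its own where there are three numbers: the opening in per cent of the stroke, from 0 (shut) to 100 (fully open), then the shift along the tool's x, y, z in units of 25 mm (1.0 is 25 mm), then the turn, a rotation vector about the tool's x, y, z in units of 5 degrees (1.0 is 5 degrees). A call has 1 to 12 rows; each row is the pose to reach, as a shift and turn from the pose commanded when the call began, along the tool's axes at that moment; what a row does not reach only later rows make up. A row lasts 1/10 s, in which the tool goes at most 50 mm and 8.59 degrees, less where a joint would pass 70% of its speed; a pose out of reach is approached as far as the arm can. A call with a gripper value outside its range is refused whole. The fingers move at their own pace and stop on an object; "squeeze" is the grip in N (left out, the last holds). Time passes only in rows, so rows that repeat a pose let the fingers close. It gives the time, the measured TCP pose, the force, the opening and the grip force at its end, in the units of the state.
- observe(): the state, without advancing time (a new reading comes with each control period).
- snapshot(name): name is "scene" or "top" or "wrist"; returns a dict with "img" (420x560x3 uint8, red, green, blue), "K" (3x3 intrinsics, pixels), "D" ([k1, k2, p1, p2, k3] as OpenCV has them; the pictures are not rectified), "R" (3x3) and "t" (3): a world point X has camera coordinates R X + t. Camera axes: x right, y down, z forward; pixel columns grow to the right and rows downward; lengths in mm; the calibration is good to about 2 mm. A picture is of the moment at which its call begins. There is no depth.
- job_done(): hands the job in; it is judged then, once.
The state is a dict: "clock": time; "q": joint angles; "joint_velocities": joint speeds; "joint_efforts": joint torques, N m; "position": TCP position; "tool_rot": TCP orientation; "contact_force": force on the tool from outside, world axes, zero at the start; "wrist_torque": the same for the moment, N m; "width": finger opening in mm; "gripper_force": force on a finger pad.
Only numpy, scipy, OpenCV 4.12 (cv2) and the standard library are available. Lean on these libraries where they do the work, as an engineer would, in place of code of your own. Each camera call takes 0.05 s, during which the arm holds its last target. There are 200 camera calls.

## Working session

There is one attempt and no reset: what is moved stays moved. The work goes in short steps, Python scripts to look and compute and a tool call to move; the robot and the scene stay as the last step left them, time stands still between calls to the robot, and variables do not carry over. Pictures are saved under pics/ and viewed, at most 10 in all, crops included, and the job is handed in when it is done.

Besides the shell and the picture viewer there is one more tool, called by a JSON object that holds its "op" and its "data". servo_tool: Moves the arm, as the interface text tells. Its arguments: {"type":"object","properties":{"plan":{"type":"array"},"squeeze":{"type":"number"}},"required":["plan"]}

```bash
ls; mkdir -p pics; python3 - <<'E'
from station import *
import cv2,pickle
o=observe(); print({k:o[k] for k in('clock','position','tool_rot','width','contact_force')})
d={}
for n in('scene','top','wrist'):
    s=snapshot(n); d[n]=s; cv2.imwrite(f'pics/{n}0.png',s['img'][:,:,::-1]); print(n,s['K'],s['D'],s['R'],s['t'])
pickle.dump(d,open('d0.pkl','wb'))
E
```

```text
pics
{'clock': 0.0, 'position': array([226.09366288, 528.0190086 , 191.97449618]), 'tool_rot': array([[-9.19173928e-01,  3.93850597e-01, -9.98676738e-04],
       [ 3.93851711e-01,  9.19172849e-01, -1.45065843e-03],
       [ 3.46613854e-04, -1.72673795e-03, -9.99998449e-01]]), 'width': 85.2828836985035, 'contact_force': array([-0.06691194,  0.27518754,  0.22252117])}
scene [[529.9662375    0.         267.43411686]
 [  0.         529.9662375  209.31747373]
 [  0.           0.           1.        ]] [-0.00578594  0.          0.          0.          0.        ] [[-0.6473598  -0.76217683  0.00343092]
 [-0.30128864  0.25176146 -0.91969632]
 [ 0.70010746 -0.59640812 -0.39261547]] [ 534.98328471  205.8775343  1192.53232405]
top [[492.33214422   0.         275.61500624]
 [  0.         492.33214422 215.1248643 ]
 [  0.           0.           1.        ]] [-0.11110836  0.          0.          0.          0.        ] [[-5.30777446e-05 -9.99999480e-01 -1.01857040e-03]
 [-9.98073562e-01  1.16169213e-04 -6.20415227e-02]
 [ 6.20416088e-02  1.01331517e-03 -9.98073049e-01]] [ 212.71934849  537.6498934  1561.64042979]
wrist [[357.07558506   0.         274.84141967]
 [  0.         357.07558506 204.85940863]
 [  0.           0.           1.        ]] [-0.03554  0.       0.       0.       0.     ] [[ 0.39343182  0.91935214 -0.00174714]
 [ 0.87511258 -0.37391595  0.30718859]
 [ 0.28176121 -0.12238671 -0.95164705]] [-572.09937684  -40.62823838  380.47901123]
```

View pics/scene0.png

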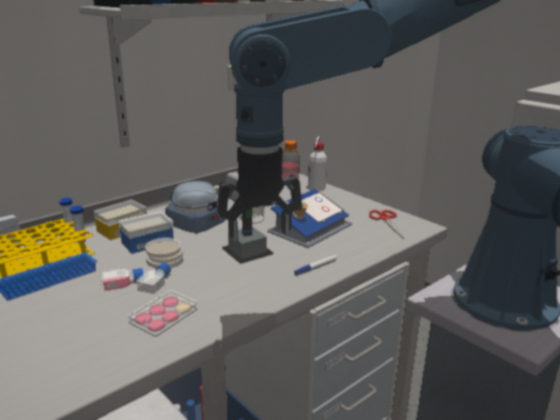

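View pics/top0.png

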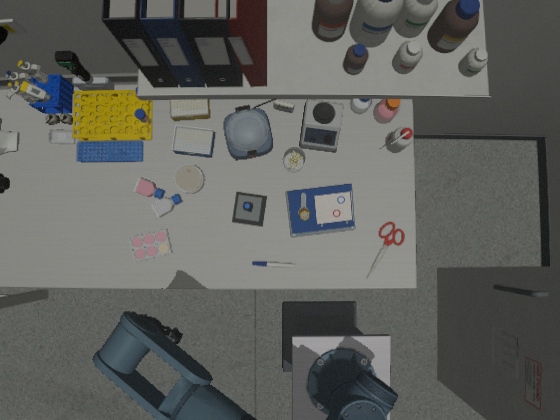

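The scene picture shows the gripper partly in front of the holder (248,240) and the stand (310,215). In the top picture nothing blocks them: holder (249,208), probe cap (247,206), stand deck (320,210), nut about (305,213), red ring about (337,213). I'll zoom in on these.

```bash
python3 - <<'E'
import cv2,pickle,numpy as np
d=pickle.load(open('d0.pkl','rb'))
im=d['top']['img'][170:250,220:370][:,:,::-1]
a=cv2.resize(im,None,fx=5,fy=5,interpolation=cv2.INTER_CUBIC)
cv2.imwrite('pics/topc.png',a)
E
```

```text
(no output)
```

View pics/topc.png

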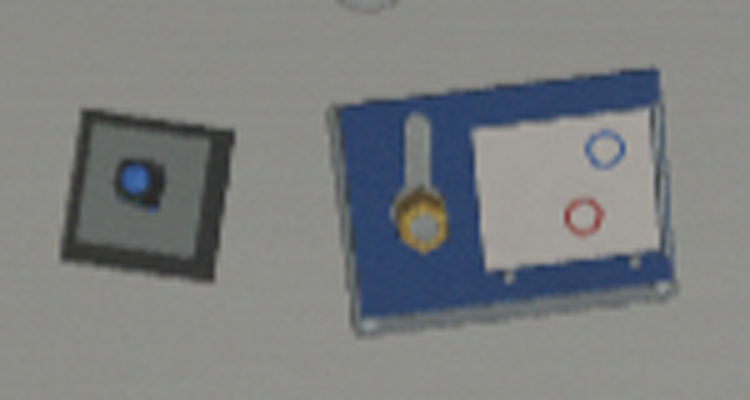

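View pics/wrist0.png

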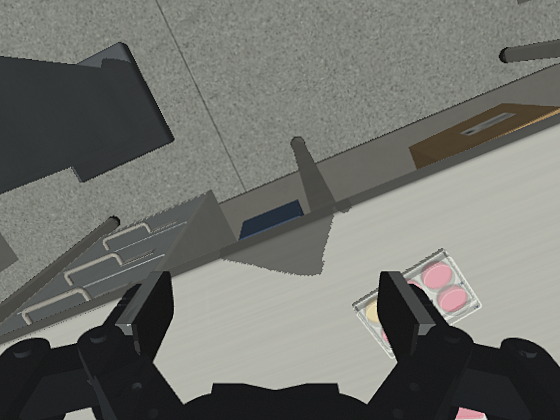

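The top crop shows panel corners at crop pixels (472,129), (650,107), (661,248) and (487,272). The red ring is at (584,217), the nut top at (422,227), and the tab points up the slope to (417,115). The probe cap is at (134,180) with the holder top around it. The wrist picture shows only the bench edge and the well plate. I'll compute coarse positions from the top view, assuming heights.

```bash
cat >h.py <<'E'
import cv2,numpy as np
from scipy.spatial.transform import Rotation as Rot
def ray(s,px):
    u=cv2.undistortPoints(np.array([[px]],float),s['K'],s['D']).ravel()
    R=np.array(s['R']);C=-R.T@np.array(s['t']);d=R.T@np.r_[u,1]
    return C,d/np.linalg.norm(d)
def atz(s,px,z):
    C,d=ray(s,px);return C+d*(z-C[2])/d[2]
def proj(s,X):
    return cv2.projectPoints(np.array(X,float).reshape(-1,3),cv2.Rodrigues(np.array(s['R']))[0],np.array(s['t'],float),s['K'],s['D'])[0].reshape(-1,2)
def tri(obs):
    A=np.zeros((3,3));b=np.zeros(3)
    for s,px in obs:
        C,d=ray(s,px);P=np.eye(3)-np.outer(d,d);A+=P;b+=P@C
    return np.linalg.solve(A,b)
def stand_rot(yaw): return Rot.from_euler('z',yaw).as_matrix()@Rot.from_euler('y',-0.35).as_matrix()
E
python3 - <<'E'
from h import *
import pickle
from station import observe
d=pickle.load(open('d0.pkl','rb'));s=d['top']
c=lambda x,y:((x+.5)/5-.5+220,(y+.5)/5-.5+170)
for n,p,z in [('ring',(584,217),65),('nuttop',(422,227),110),('tabend',(417,112),80),('cap',(134,180),140),('holder foot TL',(83,108),6),('TR',(234,130),6),('BR',(212,281),6),('BL',(62,261),6),
 ('pTL',(472,129),90),('pTR',(650,107),90),('pBR',(661,248),55),('pBL',(487,272),55),('footBL',(358,335),0),('footBR',(676,295),0)]:
    print(n,atz(s,c(*p),z).round(1))
# tool->cam wrist
w=d['wrist'];o=observe();T=np.array(o['tool_rot']);p=o['position']
print('cam in tool R\n',(np.array(w['R'])@T).round(4),'t',(np.array(w['R'])@p+w['t']).round(2))
E
```

```text
ring [541.3  23.4  65. ]
nuttop [532.2 126.9 110. ]
tabend [605.3 128.   80. ]
cap [558.3 299.  140. ]
holder foot TL [616.1 340.4   6. ]
TR [601.7 242.5   6. ]
BR [503.9 256.6   6. ]
BL [516.8 353.5   6. ]
pTL [593.7  94.9  90. ]
pTR [607.4 -14.9  90. ]
pBR [522.5 -26.2  55. ]
pBL [507.5  83.2  55. ]
footBL [469.2 162.3   0. ]
footBR [494.9 -44.2   0. ]
cam in tool R
 [[ 5.000e-04  1.000e+00  4.000e-04]
 [-9.516e-01  6.000e-04 -3.074e-01]
 [-3.074e-01 -2.000e-04  9.516e-01]] t [  2.09  18.86 196.68]
```

{"op": "servo_tool", "data": {"plan": [[100, [-3, -1.3, -1.0], [0, 0, -1]], [100, [-6, -2.6, -2.0], [0, 0, -2]], [100, [-9, -3.9, -2.7], [0, 0, -3]], [100, [-12, -5.2, -2.7], [0, 0, -4]], [100, [-15, -6.5, -2.7], [0, 0, -4.6]], [100, [-17, -7.3, -2.7], [0, 0, -4.6]], [100, [-18.5, -7.9, -2.7], [0, 0, -4.6]], [100, [-19.3, -8.2, -2.7], [0, 0, -4.6]], [100, [-19.3, -8.2, -2.7], [0, 0, -4.6]], [100, [-19.3, -8.2, -2.7], [0, 0, -4.6]], [100, [-19.3, -8.2, -2.7], [0, 0, -4.6]], [100, [-19.3, -8.2, -2.7], [0, 0, -4.6]]]}}

```text
clock: 1.35
position: [591.5, 146.3, 259.6]
tool_rot: [[-1.0, 0.008, -0.0], [0.008, 1.0, -0.001], [0.0, -0.001, -1.0]]
contact_force: [0.6, 1.5, 0.4]
width: 85.3
gripper_force: 0.0
```

```bash
python3 - <<'E'
from station import *
import cv2,pickle
o=observe(); print({k:o[k] for k in('clock','q','position','tool_rot')})
d={'o':o}
for n in('scene','wrist'):
    s=snapshot(n); d[n]=s
    cv2.imwrite(f'pics/{n}1.png',s['img'][:,:,::-1])
pickle.dump(d,open('d1.pkl','wb'))
E
```

```text
{'clock': 1.35, 'q': array([ 4.85235503e-02,  2.10653450e-01,  1.43743206e+00, -1.07261398e-03,
        1.49370369e+00, -1.51392181e+00]), 'position': array([591.52028243, 146.28147397, 259.64311556]), 'tool_rot': array([[-9.99965808e-01,  8.26807681e-03, -1.44400758e-04],
       [ 8.26822771e-03,  9.99965237e-01, -1.07770051e-03],
       [ 1.35485228e-04, -1.07885760e-03, -9.99999409e-01]])}
```

View pics/wrist1.png

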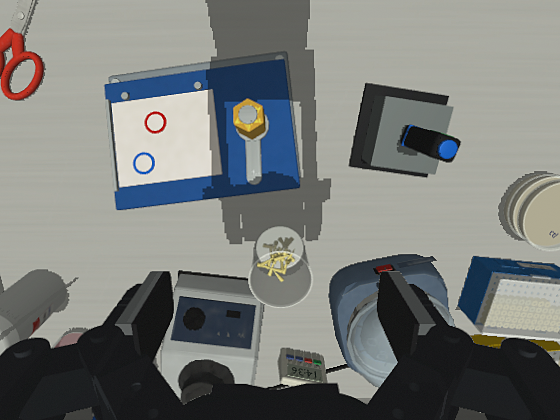

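The wrist picture shows everything clearly: red ring (155,122), blue ring (144,163), nut top (249,118), tab end (253,180), and the probe leaning outward by perspective, its cap at (449,150). I'll zoom in and segment.

```bash
python3 - <<'E'
import cv2,pickle,numpy as np
d=pickle.load(open('d1.pkl','rb'));im=d['wrist']['img']
h=cv2.cvtColor(im,cv2.COLOR_RGB2HSV)
def cen(m,x0,x1,y0,y1):
    ys,xs=np.nonzero(m[y0:y1,x0:x1]); 
    if len(xs)==0:return None
    e=cv2.minEnclosingCircle(np.c_[xs,ys].astype(np.float32)); 
    return np.r_[xs.mean()+x0,ys.mean()+y0,e[0][0]+x0,e[0][1]+y0,e[1],len(xs)].round(2)
red=((h[...,0]<12)|(h[...,0]>168))&(h[...,1]>70)
blue=(h[...,0]>95)&(h[...,0]<130)&(h[...,1]>90)
print('red',cen(red,135,175,100,142)); print('blue',cen(blue,130,158,150,177)); 
a=cv2.resize(im[90:200,220:300][:,:,::-1],None,fx=5,fy=5,interpolation=cv2.INTER_CUBIC)
b=cv2.resize(im[75:185,340:470][:,:,::-1],None,fx=3,fy=5,interpolation=cv2.INTER_CUBIC)
cv2.imwrite('pics/c1.png',np.hstack([a,b]))
s=d['scene']['img']; h=cv2.cvtColor(s,cv2.COLOR_RGB2HSV)
red=((h[...,0]<12)|(h[...,0]>168))&(h[...,1]>60)
ys,xs=np.nonzero(red[180:240,260:350]); print(np.c_[xs+260,ys+180].tolist())
E
```

```text
red [155.09 122.1  155.   122.11  11.29 180.  ]
blue [143.73 162.9  143.27 162.73  11.02 150.  ]
[[322, 207], [323, 207], [322, 208], [328, 209], [328, 210]]
```

View pics/c1.png

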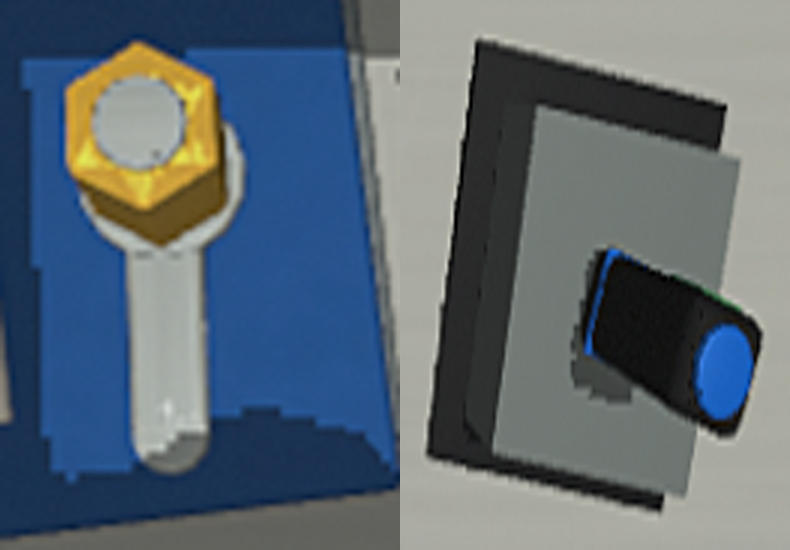

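The crop shows the nut's top hexagon centred near px (248.6,114.8), with two flats parallel to the tab, and the tab end at about (254,182). The holder top corners are (386,96), (453,106), (435,174) and (371,166), and the cap centre is (447.7,149.4). Next I'll fit poses over both views.

```bash
cat >fit.py <<'E'
from h import *
import pickle
from scipy.optimize import least_squares
d0=pickle.load(open('d0.pkl','rb'));d1=pickle.load(open('d1.pkl','rb'))
T,W,S=d0['top'],d1['wrist'],d1['scene']
c=lambda x,y:((x+.5)/5-.5+220,(y+.5)/5-.5+170)
n=lambda x,y:((x+.5)/5-.5+220,(y+.5)/5-.5+90)
r=lambda x,y:((x-400+.5)/3-.5+340,(y+.5)/5-.5+75)
hexv=[n(*p) for p in[(138,40),(217,72),(222,158),(145,210),(77,172),(66,92)]]
def model(v):
    R=stand_rot(v[3]);P=v[:3]
    loc=lambda q:P+R@np.array(q,float)
    a=v[4];res=[]
    add=lambda s,X,px,sg:res.extend((proj(s,X)[0]-px)/sg)
    add(W,loc([0,0,0]),(155.05,122.1),.3);add(T,loc([0,0,0]),c(584,217),.4);add(S,loc([0,0,0]),(321.5,208),1.5)
    X=lambda x,y,z:loc([18+x*np.cos(a)+y*np.sin(a),103-x*np.sin(a)+y*np.cos(a),z])
    zc=27
    hx=np.array([proj(W,X(14.9*2/3**.5*np.cos(k*np.pi/3+np.pi/6),14.9*2/3**.5*np.sin(k*np.pi/3+np.pi/6),zc+13))[0] for k in range(6)])
    for p in hexv: 
        e=hx-p;res.extend(e[np.argmin((e**2).sum(1))]/1.)
    add(W,X(62,0,zc-21),n(172,472),1.);add(T,X(62,0,zc-21),c(417,112),1)
    for q,w,t in zip([(1,1),(1,-1),(-1,-1),(-1,1)],[(222,174),(119,187),(113,105),(210,92)],[(472,129),(650,107),(661,248),(487,272)]):
        Xp=loc([v[5]+46*q[0],v[6]+56*q[1],0]);add(W,Xp,w,1.2);add(T,Xp,c(*t),1.)
    return np.array(res)
f=least_squares(model,[541,23,65,.125,.1,10,0],loss='soft_l1')
print('ring,yaw,nut,panel off',f.x.round(3));print(f.fun.round(1))
R=stand_rot(f.x[3]);print('nut_center',(f.x[:3]+R@[18,103,27]).round(1))
cor=np.array([(1,-1),(1,1),(-1,1),(-1,-1)])
def hm(v,H):
    R=Rot.from_euler('z',v[2]).as_matrix();res=[]
    for h,z,pw in((37.5,H,[(453.3-17,0)]),):pass
    top=[r(*p) for p in[(537,105),(740,155),(685,497),(493,455)]]
    ft=[r(*p) for p in[(478,40),(727,103),(662,510),(430,455)]]
    q=[(-1,-1),(-1,1),(1,1),(1,-1)]
    for k in range(4):
        res.extend(proj(W,R@[37.5*q[k][0],37.5*q[k][1],H]+[v[0],v[1],0])[0]-top[k])
        res.extend(proj(W,R@[50*q[k][0],50*q[k][1],6]+[v[0],v[1],0])[0]-ft[k])
    t=[(212,281),(62,261),(83,108),(234,130)];q=[(-1,-1),(-1,1),(1,1),(1,-1)]
    for k in range(4): res.extend(proj(T,R@[50*q[k][0],50*q[k][1],6]+[v[0],v[1],0])[0]-c(*t[k]))
    return np.array(res)
for H in(50,56):
    g=least_squares(hm,[559,298,-.146],args=(H,),loss='soft_l1');print(H,g.x.round(3),g.cost,g.fun.round(1))
    print(' cap W',atz(W,r(723,372),H+88).round(1),'T',atz(T,c(134,180),H+88).round(1),'edge',atz(W,r(618,252),H).round(1),atz(W,r(590,352),H).round(1))
print('tri cap',tri([(W,r(723,372)),(T,c(134,180))]).round(1))
E
python3 fit.py
```

```text
ring,yaw,nut,panel off [5.41962e+02 1.97620e+01 5.57230e+01 1.20000e-01 4.29000e-01 1.93100e+01
 9.53600e+00]
[  1.    0.1   2.   -0.1   2.8   0.   -2.1  -0.2  -0.5  -1.4   2.4  -0.9
   4.1   1.2   0.2   3.4  -1.3   1.7 -19.9  -2.1   7.8   1.5   0.8   1.
   0.6  -0.   -0.    1.2   0.8   0.1  -1.7  -1.1   0.6   0.1   2.8  -2.3
   0.2  -0.4]
nut_center [537.2 122.9  87.3]
50 [ 5.58960e+02  2.95095e+02 -1.38000e-01] 2.7213664141132554 [-0.1  0.1  0.3 -0.1  0.4  0.3  0.  -0.2  0.6 -0.1  0.3  0.4 -0.2 -0.5
 -0.2  0.9  1.3  0.4  0.6  0.1  0.8  0.2  1.2  0. ]
 cap W [559.2 294.2 138. ] T [558.4 299.2 138. ] edge [547.1 295.1  50. ] [568.7 287.1  50. ]
56 [ 5.58608e+02  2.94208e+02 -1.38000e-01] 7.395754878687466 [ 0.8 -0.2 -0.5 -0.4  2.3  0.2 -0.7 -0.5  2.1  0.8 -0.4  0.1  0.4  0.3
 -0.9  0.6  1.6  0.5  0.9  0.2  1.1  0.3  1.5  0.1]
 cap W [558.2 291.3 144. ] T [557.9 298.8 144. ] edge [546.6 292.8  56. ] [567.8 284.9  56. ]
tri cap [560.1 299.7 127. ]
```

```bash
python3 - <<'E'
s=open('fit.py').read()
i=s.index("    hx=np.array");j=s.index("    add(W,X(62")
s=s[:i]+"    add(W,X(0,0,zc+14),np.mean(hexv,0),.7)\n"+s[j:]
s=s.replace("f=least_squares(model","for TW in (1,):\n  f=least_squares(model").replace(",c(417,112),1)",",c(417,112),2)").replace("c(584,217),.4","c(584,217),1").replace(",c(*t),1.)",",c(*t),2.)")
s=s[:s.index("cor=")]
s+="\nprint('hexpred'); a=f.x[4]\nfor k in range(6):\n  t=k*np.pi/3+np.pi/6;x,y=16.17*np.cos(t),16.17*np.sin(t)\n  p=proj(W,f.x[:3]+R@[18+x*np.cos(a)+y*np.sin(a),103-x*np.sin(a)+y*np.cos(a),41])[0];print(p.round(1))\nprint(np.round(hexv,1))\n"
open('fit2.py','w').write(s)
E
python3 fit2.py
```

```text
ring,yaw,nut,panel off [5.42163e+02 1.87300e+01 5.30420e+01 1.23000e-01 8.20000e-02 1.95590e+01
 9.28000e+00]
[ 0.5  0.1  1.  -0.   2.9  0.5 -0.9  0.1  0.1 -0.1  0.6  0.3  0.2  0.8
  0.4 -0.   0.   1.1  0.5  0.  -1.8 -0.7  0.4 -0.   2.1 -2.1  0.3 -0.2]
nut_center [537.2 121.9  84.6]
hexpred
[257.  128.8]
[265.1 113.6]
[255.9  99.3]
[238.8 100.3]
[230.7 115.4]
[239.8 129.7]
[[247.2  97.6]
 [263.  104. ]
 [264.  121.2]
 [248.6 131.6]
 [235.  124. ]
 [232.8 108. ]]
```

```bash
cat >>h.py <<'E'
def go(P,R):
    from station import observe
    o=observe();C=np.array(o['tool_rot']);C=Rot.from_matrix(C).as_matrix()
    s=C.T@(np.array(P)-o['position'])/25;w=np.degrees(Rot.from_matrix(C.T@R).as_rotvec())/5
    print('pos',o['position'].round(1),'shift',s.round(2),'turn',w.round(2),'q',np.round(o['q'],2))
def nutR(yaw,a):
    Rs=stand_rot(yaw)@Rot.from_euler('z',-a).as_matrix()
    return np.c_[-Rs[:,0],Rs[:,1],-Rs[:,2]],Rs
E
python3 - <<'E'
from h import *
R,Rs=nutR(.123,.082)
N=np.array([537.2,121.9,84.6]); go(N+Rs[:,2]*65,R); print(Rs[:,2])
E
```

```text
pos [589.1 149.5 259.6] shift [ 2.95 -1.23  4.56] turn [-0.42 -4.01 -0.52] q [ 0.05  0.21  1.44  0.    1.49 -1.51]
[-0.34030723 -0.04207016  0.93937271]
```

{"op": "servo_tool", "data": {"plan": [[100, [1, -0.4, 1.3], [-0.14, -1.4, -0.2]], [100, [2, -0.8, 2.6], [-0.28, -2.8, -0.4]], [100, [2.95, -1.23, 4], [-0.42, -4, -0.52]], [100, [2.95, -1.23, 4.56], [-0.42, -4, -0.52]], [100, [2.95, -1.23, 4.56], [-0.42, -4, -0.52]], [100, [2.95, -1.23, 4.56], [-0.42, -4, -0.52]], [100, [2.95, -1.23, 4.56], [-0.42, -4, -0.52]], [100, [2.95, -1.23, 4.56], [-0.42, -4, -0.52]]]}}

```text
clock: 2.25
position: [518.9, 119.9, 149.8]
tool_rot: [[-0.937, -0.048, 0.346], [-0.036, 0.998, 0.043], [-0.348, 0.028, -0.937]]
contact_force: [0.0, 0.3, 0.4]
width: 85.5
gripper_force: 0.0
```

```bash
python3 - <<'E'
from station import *
from h import *
import pickle
s=snapshot('wrist');o=observe();pickle.dump({'wrist':s,'o':o},open('d2.pkl','wb'))
R,Rs=nutR(.123,.082);N=np.array([537.2,121.9,84.6]);go(N+Rs[:,2]*65,R)
im=s['img'].copy()
h=cv2.cvtColor(im,cv2.COLOR_RGB2HSV);red=((h[...,0]<12)|(h[...,0]>168))&(h[...,1]>70)
ys,xs=np.nonzero(red[60:260,20:230]);print('red',xs.mean()+20,ys.mean()+60,len(xs))
for k in range(6):
    t=k*np.pi/3;p=proj(s,N+Rs@[16.17*np.cos(t),16.17*np.sin(t),14])[0];cv2.circle(im,tuple(int(round(v)) for v in p),1,(255,0,255),-1)
print(proj(s,[N+Rs@[0,0,14],[542.2,18.7,53]]))
cv2.imwrite('pics/w2.png',cv2.resize(im[60:320,20:400][:,:,::-1],None,fx=2,fy=2,interpolation=cv2.INTER_CUBIC))
E
```

```text
pos [518.2 119.8 149.1] shift [ 0.16 -0.02  0.08] turn [0.01 0.06 0.02] q [-0.03 -0.13  2.07  0.07  0.86 -1.69]
red 145.36148648648648 173.8277027027027 296
[[276.7582965  201.78648247]
 [145.33732102 174.26821347]]
```

View pics/w2.png

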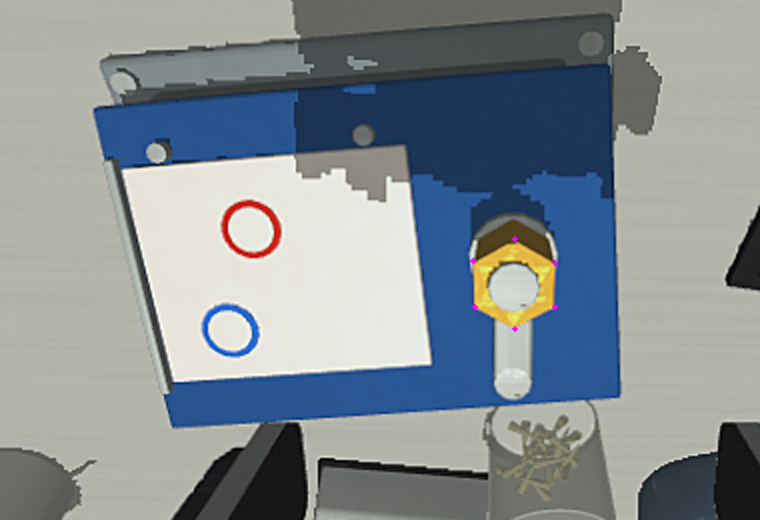

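The overlaid hexagon corners (magenta) land on the real nut's flats to within about 1 px, with the nut centre at (277,202). The ring prediction also agrees, at (145,174). I'll descend and close on the nut.

{"op": "servo_tool", "data": {"plan": [[100, [0.16, 0, 1.2], [0, 0, 0]], [90, [0.16, 0, 2.4], [0, 0, 0]], [75, [0.16, 0, 3.24], [0, 0, 0]], [60, [0.16, 0, 3.24], [0, 0, 0]], [60, [0.16, 0, 3.24], [0, 0, 0]], [20, [0.16, 0, 3.24], [0, 0, 0]], [20, [0.16, 0, 3.24], [0, 0, 0]], [20, [0.16, 0, 3.24], [0, 0, 0]], [20, [0.16, 0, 3.24], [0, 0, 0]], [20, [0.16, 0, 3.24], [0, 0, 0]], [20, [0.16, 0, 3.24], [0, 0, 0]]], "squeeze": 30}}

```text
clock: 3.4
position: [539.3, 122.9, 69.1]
tool_rot: [[-0.939, -0.047, 0.341], [-0.035, 0.998, 0.043], [-0.343, 0.028, -0.939]]
contact_force: [-0.5, -0.0, -0.7]
width: 16.6
gripper_force: 0.0
```

```bash
python3 - <<'E'
from station import *
from h import *
s=snapshot('wrist');o=observe();print(o['width'],o['gripper_force'],o['position'],o['contact_force'])
s2=snapshot('scene')
cv2.imwrite('pics/w3.png',np.hstack([s['img'][60:400,80:470],cv2.resize(s2['img'][155:260,220:345],None,fx=3,fy=340/105,interpolation=cv2.INTER_CUBIC)])[:,:,::-1])
E
```

```text
17.230451517455066 0.0 [539.25693826 122.87626241  69.0571506 ] [-0.27517968 -0.63542586  0.431852  ]
```

View pics/w3.png

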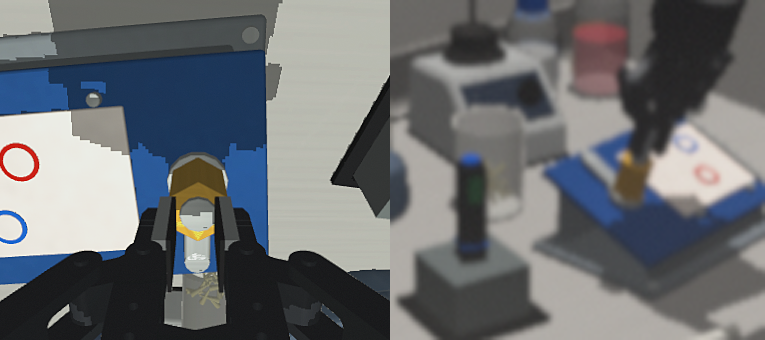

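The picture shows the fingers shut to 17 mm just above the nut rather than around it: the tips end near row 195 of the crop, over the nut's top face. So the tips seem to sit well behind the reported TCP. I'll check this numerically in the scene pictures.

```bash
python3 - <<'E'
from h import *
import pickle
d0=pickle.load(open('d0.pkl','rb'));s=d0['scene']
P=np.array([226.09,528.02,191.97]);R=np.array([[-.919,.394,0],[.394,.919,0],[0,0,-1.]])
for z in(-13,-30,-50,-70):
    print(z,proj(s,[P+R@[0,42.6,z],P+R@[0,-42.6,z],P+R@[0,0,z]]).round(0).tolist())
for n,dd in(('0',d0),('1',pickle.load(open('d1.pkl','rb')))):
  w=dd['wrist'];g=cv2.cvtColor(w['img'],cv2.COLOR_RGB2GRAY)
  print(n,np.round(np.array(w['t']),1))
g=cv2.cvtColor(s['img'],cv2.COLOR_RGB2GRAY)
for r in range(176,246,4): print(r,' '.join('%3d'%v for v in g[r,216:306:3]))
E
```

```text
-13 [[237.0, 258.0], [283.0, 252.0], [260.0, 255.0]]
-30 [[237.0, 250.0], [283.0, 243.0], [260.0, 246.0]]
-50 [[237.0, 240.0], [283.0, 233.0], [260.0, 236.0]]
-70 [[237.0, 229.0], [283.0, 223.0], [260.0, 226.0]]
0 [-572.1  -40.6  380.5]
1 [-150.  -620.6  263.6]
176  65  66  63  66  92 123 145 135  29  28  28  27  30  29  28  30  30  29  30  31  31  33  72  85  82  63  75  89 156 160
180  63  65  63  66  77  77  80  73  30  30  30  29  28  28  29  27  29  29  29  29  34  33  52  72  60  50  42  47 148 163
184  81  56  67  65  59  56  66  41  28  31  30  30  29  30  30  31  31  31  31  32  32  32  35  59  49  48  39  39 117 164
188 118  61  36  32  34  43  43  34  31  29  31  29  32  31  32  30  31  32  32  33  35  33  77 158 100  54  42  38 105 164
192  97  49  34  33  36  50  80  67  32  32  32  32  30  31  33  31  32  31  33  33  33  69 158 165 161  64  38  40  86 149
196 118  45  34  34  44  68  77  73  35  31  33  33  32  34  33  34  34  33  33  34  35  87 158 164 163  90  36  40  49  75
200  91  38  35  33 116 135  70  37  35  32  34  32  32  33  32  34  34  34  34  40  38  37  7
[... 693 characters left out ...]
  37  37 106 154 162 165 164 165 165 165  91  60  43  57  64  57  76  78  78  77
228 164 164 165 165  97  40  66  90 143  46  36  39  82 140 163 165 166 159 132  92  66  62  44  57  66  62  61  71  78  78
232 165 165 165 165 101  43  66  72 101  47  45  44  78 109 114 143 163 136  99  95 101  80  61  59  75  72  73  67  62  75
236 166 166 165 166 100  46  67  74 109  89  80  91 104 109 109 107 108 155 165 163 143 110  96 100  87  76  73  74  74  66
240 165 167 166 165 105  58  66  67 107 110 107 102  90  76  65  62  62 147 167 166 165 165 165 154 120  97  99  94  79  75
244 165 166 163 157  97  58  58  58  62  68  63  62  62  61  61  63  64 148 166 165 165 165 165 167 166 166 155 128  94  97
```

```bash
python3 - <<'E'
from h import *
R,Rs=nutR(.123,.082);N=np.array([537.2,121.9,84.6])
for i in range(3): go(N+Rs[:,2]*(-14-32),R)
E
```

```text
pos [539.2 122.9  69. ] shift [-0.14 -0.02  1.22] turn [0.01 0.01 0.02] q [-0.02  0.06  2.08  0.08  0.66 -1.69]
pos [539.2 122.9  69. ] shift [-0.14 -0.02  1.22] turn [0.01 0.01 0.02] q [-0.02  0.06  2.08  0.08  0.66 -1.69]
pos [539.2 122.9  69. ] shift [-0.14 -0.02  1.22] turn [0.01 0.01 0.02] q [-0.02  0.06  2.08  0.08  0.66 -1.69]
```

{"op": "servo_tool", "data": {"plan": [[70, [-0.14, 0, 0], [0, 0, 0]], [70, [-0.14, 0, 0], [0, 0, 0]], [70, [-0.14, 0, 0], [0, 0, 0]], [70, [-0.14, 0, 0.3], [0, 0, 0]], [70, [-0.14, 0, 0.7], [0, 0, 0]], [70, [-0.14, 0, 1.1], [0, 0, 0]], [70, [-0.14, 0, 1.22], [0, 0, 0]], [70, [-0.14, 0, 1.22], [0, 0, 0]]]}}

```text
clock: 4.3
position: [552.2, 124.3, 40.2]
tool_rot: [[-0.94, -0.047, 0.339], [-0.035, 0.998, 0.043], [-0.341, 0.028, -0.94]]
contact_force: [0.2, 0.5, 0.4]
width: 59.4
gripper_force: 0.0
```

{"op": "servo_tool", "data": {"plan": [[20, [0, 0, 0], [0, 0, 0]], [20, [0, 0, 0], [0, 0, 0]], [20, [0, 0, 0], [0, 0, 0]], [20, [0, 0, 0], [0, 0, 0]], [20, [0, 0, 0], [0, 0, 0]], [20, [0, 0, 0], [0, 0, 0]]]}}

```text
clock: 4.9
position: [553.0, 125.5, 42.2]
tool_rot: [[-0.939, -0.048, 0.342], [-0.035, 0.998, 0.044], [-0.343, 0.029, -0.939]]
contact_force: [-1.0, 6.3, 2.7]
width: 27.2
gripper_force: 31.8
```

{"op": "servo_tool", "data": {"plan": [[20, [0, 0, 0], [0, 0, 1]], [20, [0, 0, 0], [0, 0, 2]], [20, [0, 0, 0], [0, 0, 3]], [20, [0, 0, 0], [0, 0, 4.2]], [20, [0, 0, 0], [0, 0, 5.4]], [20, [0, 0, 0], [0, 0, 6.6]], [20, [0, 0, 0], [0, 0, 7.8]], [20, [0, 0, 0], [0, 0, 9]], [20, [0, 0, 0], [0, 0, 10.2]], [20, [0, 0, 0], [0, 0, 11.4]], [20, [0, 0, 0], [0, 0, 12.6]], [20, [0, 0, 0], [0, 0, 13]]]}}

```text
clock: 6.1
position: [553.0, 125.8, 42.3]
tool_rot: [[-0.437, 0.832, 0.342], [0.892, 0.451, 0.044], [-0.117, 0.324, -0.939]]
contact_force: [-1.5, 8.9, 2.0]
width: 27.5
gripper_force: 31.6
```

```bash
python3 - <<'E'
from h import *
from station import observe
R,Rs=nutR(.123,1.47);N=np.array([537.2,121.9,84.6]);o=observe()
go(N+Rs[:,2]*(-46),R);print(o['contact_force'],o['wrist_torque'],np.array(o['tool_rot'])[:,2]@o['wrist_torque'],o['width'])
E
```

```text
pos [553.  125.8  42.3] shift [-0.06 -0.05  0.03] turn [ 0.03 -0.02  2.88] q [-0.02  0.14  2.05  0.09  0.6  -0.56]
[-1.48135882  8.89767678  2.00492569] [1.1105465  0.29879649 0.49895721] -0.07537796873664221 27.482476003403825
```

{"op": "servo_tool", "data": {"plan": [[20, [0, 0, 0], [0, 0, 0.8]], [20, [0, 0, 0], [0, 0, 1.6]], [20, [0, 0, 0], [0, 0, 2.3]], [20, [0, 0, 0], [0, 0, 2.8]], [20, [0, 0, 0], [0, 0, 3.1]], [20, [0, 0, 0], [0, 0, 3.1]], [20, [0, 0, 0], [0, 0, 3.1]], [20, [0, 0, 0], [0, 0, 3.1]]]}}

```text
clock: 6.9
position: [553.1, 125.9, 42.3]
tool_rot: [[-0.202, 0.918, 0.342], [0.979, 0.199, 0.045], [-0.027, 0.344, -0.939]]
contact_force: [0.6, 9.6, 1.8]
width: 27.3
gripper_force: 31.6
```

```bash
python3 - <<'E'
from h import *
from station import observe
R,Rs=nutR(.123,1.5);N=np.array([537.2,121.9,84.6]);o=observe()
go(N+Rs[:,2]*(-46),R);print(o['contact_force'],o['wrist_torque'],np.array(o['tool_rot'])[:,2]@o['wrist_torque'],o['width'])
E
```

```text
pos [553.1 125.9  42.3] shift [-0.08 -0.04  0.03] turn [ 0.03 -0.02  0.16] q [-0.02  0.14  2.05  0.09  0.6  -0.29]
[0.61135013 9.55684949 1.79772427] [1.17963303 0.34225657 0.37987244] 0.06208535134556825 27.282707713756906
```

{"op": "servo_tool", "data": {"plan": [[20, [0, 0, 0], [0, 0, 0.5]], [20, [0, 0, 0], [0, 0, 0.8]], [20, [0, 0, 0], [0, 0, 0.8]], [20, [0, 0, 0], [0, 0, 0.8]], [20, [0, 0, 0], [0, 0, 0.8]]]}}

```text
clock: 7.4
position: [553.2, 125.3, 42.4]
tool_rot: [[-0.14, 0.929, 0.342], [0.99, 0.133, 0.043], [-0.005, 0.345, -0.939]]
contact_force: [-1.0, 6.4, 3.4]
width: 27.6
gripper_force: 38.9
```

```bash
python3 - <<'E'
from h import *
from station import observe
R,Rs=nutR(.123,1.5);N=np.array([537.2,121.9,84.6]);o=observe()
go(N+Rs[:,2]*(-46),R);print(o['contact_force'],o['wrist_torque'],np.array(o['tool_rot'])[:,2]@o['wrist_torque'],o['width'])
E
```

```text
pos [553.2 125.3  42.4] shift [-0.06 -0.04  0.03] turn [ 0.03 -0.01 -0.61] q [-0.02  0.14  2.05  0.09  0.6  -0.22]
[-1.00975278  6.37592374  3.41750032] [0.56724067 0.18258989 1.01988874] -0.7551544816838346 27.622036309268783
```

Axial torque has risen to 0.75 N m, so the nut is at its stop. I'll back off slightly, open and lift.

{"op": "servo_tool", "data": {"plan": [[20, [0, 0, 0], [0, 0, -0.5]], [20, [0, 0, 0], [0, 0, -0.5]], [65, [0, 0, 0], [0, 0, -0.5]], [65, [0, 0, 0], [0, 0, -0.5]], [65, [0, 0, 0], [0, 0, -0.5]], [65, [0, 0, -0.4], [0, 0, -0.5]], [65, [0, 0, -1], [0, 0, -0.5]], [65, [0, 0, -2.2], [0, 0, -0.5]], [65, [0, 0, -3.6], [0, 0, -0.5]], [65, [0, 0, -4.4], [0, 0, -0.5]], [65, [0, 0, -4.4], [0, 0, -0.5]], [65, [0, 0, -4.4], [0, 0, -0.5]]]}}

```text
clock: 8.6
position: [515.6, 119.5, 145.4]
tool_rot: [[-0.177, 0.923, 0.343], [0.984, 0.173, 0.042], [-0.02, 0.345, -0.939]]
contact_force: [0.2, 0.0, -0.2]
width: 55.4
gripper_force: 0.0
```

```bash
python3 - <<'E'
from station import *
from h import *
import pickle
s=snapshot('wrist');o=observe();pickle.dump({'wrist':s,'o':o},open('d3.pkl','wb'))
R,Rs=nutR(.123,1.5);N=np.array([537.2,121.9,84.6]);im=s['img'].copy()
for dx in (20,40,62):
    p=proj(s,N+Rs@[dx,0,-20])[0];print(dx,p.round(1));cv2.circle(im,tuple(int(round(v)) for v in p),2,(255,0,255),-1)
print(proj(s,[[542.2,18.7,53]]))
# holder / probe
H=[559,295.1];print('cap top',proj(s,[[*H,138]]),'hold top',proj(s,[[*H,50]]))
cv2.imwrite('pics/w4.png',im[:,:,::-1])
for yaw in(-.138,):
    t=yaw+np.pi;x=np.array([np.cos(t),np.sin(t),0]);z=np.array([0,0,-1.]);Rg=np.c_[x,np.cross(z,x),z]
    go([H[0],H[1],98+60],Rg)
E
```

```text
20 [275.1 218.2]
40 [275.3 241.4]
62 [275.6 265.7]
[[247.49621743 302.30542111]]
cap top [[411.50400165 -91.97522882]] hold top [[328.24112302 -40.54091642]]
pos [515.1 119.5 144.3] shift [6.59 3.03 0.38] turn [  3.33   2.71 -14.18] q [-0.03 -0.13  2.08  0.07  0.85 -0.25]
```

View pics/w4.png

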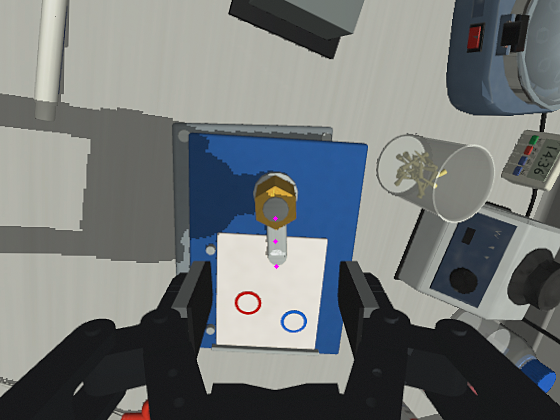

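The tab now lies over the panel edge, running from the nut at (275,205) to its end at (276,260). The 1.5 rad prediction, in magenta, falls on it. Finger geometry gives tips about 38–40 mm behind the reported TCP, which I'll allow for. Next I'll move above the probe.

{"op": "servo_tool", "data": {"plan": [[100, [0.7, 0.3, -0.3], [0.35, 0.3, -1.5]], [100, [1.4, 0.6, -0.3], [0.7, 0.6, -3]], [100, [2.1, 0.9, -0.3], [1, 0.9, -4.5]], [100, [2.8, 1.3, -0.3], [1.4, 1.1, -6]], [100, [3.5, 1.6, -0.2], [1.7, 1.4, -7.5]], [100, [4.2, 2, 0], [2.1, 1.7, -9]], [100, [4.9, 2.3, 0.2], [2.5, 2, -10.5]], [100, [5.6, 2.6, 0.38], [2.8, 2.3, -12]], [100, [6.3, 2.9, 0.38], [3.15, 2.6, -13.4]], [100, [6.59, 3.03, 0.38], [3.33, 2.71, -14.18]], [100, [6.59, 3.03, 0.38], [3.33, 2.71, -14.18]], [100, [6.59, 3.03, 0.38], [3.33, 2.71, -14.18]]]}}

```text
clock: 9.85
position: [558.5, 295.0, 156.6]
tool_rot: [[-0.99, 0.139, -0.003], [0.139, 0.99, -0.001], [0.002, -0.001, -1.0]]
contact_force: [0.2, -0.4, -0.2]
width: 85.2
gripper_force: 0.0
```

{"op": "servo_tool", "data": {"plan": [[100, [0, 0, 0], [0, 0, 0]], [100, [0, 0, 0], [0, 0, 0]]]}}

```text
clock: 10.05
position: [559.0, 294.5, 158.3]
tool_rot: [[-0.99, 0.139, -0.0], [0.139, 0.99, -0.0], [0.0, -0.0, -1.0]]
contact_force: [-0.3, 0.1, -0.4]
width: 85.2
gripper_force: 0.0
```

```bash
python3 - <<'E'
from station import *
from h import *
import pickle
s=snapshot('wrist');o=observe();pickle.dump({'wrist':s,'o':o},open('d4.pkl','wb'));print(o['position'],o['tool_rot'],o['q'])
im=s['img'].copy();hv=cv2.cvtColor(im,cv2.COLOR_RGB2HSV)
b=((hv[...,0]>100)&(hv[...,0]<125)&(hv[...,1]>130)&(hv[...,2]>120)).astype(np.uint8)
n,l,st,c=cv2.connectedComponentsWithStats(b)
for i in range(1,n):
    if st[i,4]>15: print(st[i],c[i].round(1))
H=[559,295.1]
print('cap pred',proj(s,[[*H,138],[*H,50]]).round(1).tolist())
cv2.imwrite('pics/w5.png',cv2.resize(im[130:280,180:380][:,:,::-1],None,fx=4,fy=4,interpolation=cv2.INTER_CUBIC))
E
```

```text
[559.15086294 294.60001939 158.58105907] [[-9.90330823e-01  1.38725846e-01  9.42570966e-06]
 [ 1.38725845e-01  9.90330820e-01 -8.28236034e-05]
 [-2.08243452e-05 -8.07151778e-05 -9.99999997e-01]] [ 2.97473877e-01  3.35148420e-01  1.48817744e+00 -8.46326473e-05
  1.31828206e+00 -1.13412660e+00]
[    0   115   137   193 13346] [ 73.1 213.4]
[514 161  39  36 718] [534.7 177.4]
[264 178   8   5  20] [266.8 179.3]
cap pred [[279.3, 226.3], [278.0, 188.1]]
```

View pics/w5.png

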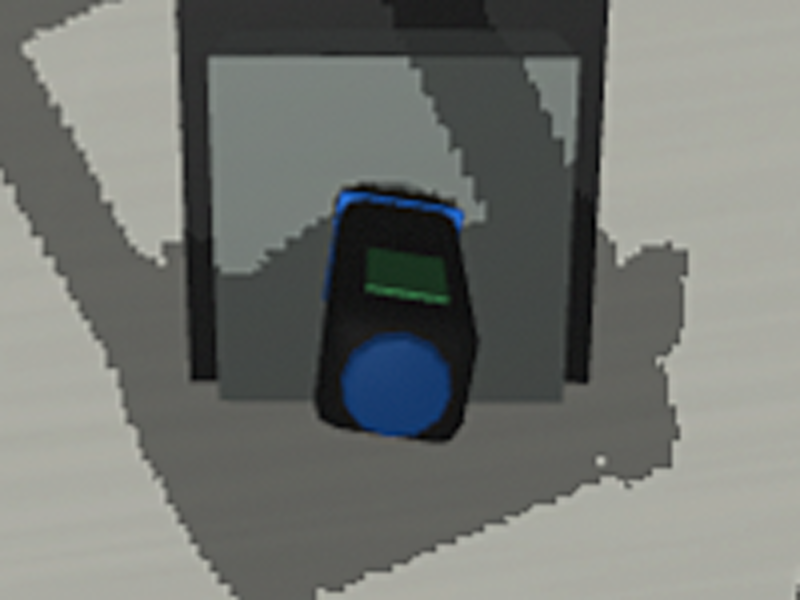

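The cap centre is at px (279,226), as predicted, so the position is right. The handle's edge from (343,195) to (462,215) in the crop shows it is turned about 0.166 rad relative to the tool, so I'll turn +1.9 units. Then I'll descend and grip.

{"op": "servo_tool", "data": {"plan": [[100, [0, 0, 0.5], [0, 0, 1]], [100, [0, 0, 1.5], [0, 0, 1.9]], [100, [0, 0, 2.5], [0, 0, 1.9]], [100, [0, 0, 3.4], [0, 0, 1.9]], [100, [0, 0, 4.1], [0, 0, 1.9]], [100, [0, 0, 4.34], [0, 0, 1.9]], [100, [0, 0, 4.34], [0, 0, 1.9]], [100, [0, 0, 4.34], [0, 0, 1.9]]]}}

```text
clock: 10.9
position: [560.1, 295.3, 51.3]
tool_rot: [[-0.954, 0.299, 0.002], [0.299, 0.954, 0.0], [-0.001, 0.001, -1.0]]
contact_force: [-0.0, 0.3, 0.0]
width: 85.3
gripper_force: 0.0
```

{"op": "servo_tool", "data": {"plan": [[15, [0, 0, 0], [0, 0, 0]], [15, [0, 0, 0], [0, 0, 0]], [15, [0, 0, 0], [0, 0, 0]], [15, [0, 0, 0], [0, 0, 0]], [15, [0, 0, 0], [0, 0, 0]], [15, [0, 0, 0], [0, 0, 0]], [15, [0, 0, 0], [0, 0, 0]], [15, [0, 0, 0], [0, 0, 0]], [15, [0, 0, 0], [0, 0, 0]]], "squeeze": 40}}

```text
clock: 11.8
position: [559.5, 295.4, 50.4]
tool_rot: [[-0.954, 0.299, 0.0], [0.299, 0.954, 0.0], [-0.0, 0.0, -1.0]]
contact_force: [-0.2, 0.3, 2.6]
width: 23.6
gripper_force: 45.2
```

{"op": "servo_tool", "data": {"plan": [[15, [0, 0, -0.4], [0, 0, 0]], [15, [0, 0, -1], [0, 0, 0]], [15, [0, 0, -1.8], [0, 0, 0]], [15, [0, 0, -2.6], [0, 0, 0]], [15, [0, 0, -3.4], [0, 0, 0]], [15, [0, 0, -4.2], [0, 0, 0]], [15, [0, 0, -4.9], [0, 0, 0]], [15, [0, 0, -5.2], [0, 0, 0]], [15, [0, 0, -5.2], [0, 0, 0]], [15, [0, 0, -5.2], [0, 0, 0]], [15, [0, 0, -5.2], [0, 0, 0]]]}}

```text
clock: 12.9
position: [558.5, 295.0, 178.8]
tool_rot: [[-0.954, 0.299, -0.002], [0.299, 0.954, -0.001], [0.002, -0.001, -1.0]]
contact_force: [-0.4, 0.4, -1.1]
width: 23.8
gripper_force: 44.9
```

```bash
python3 - <<'E'
from h import *
from station import *
import pickle
Rs=stand_rot(.123);g=np.array([542.2,18.7,53.])
t=np.pi+.123;R=np.c_[-Rs[:,0],Rs[:,1],-Rs[:,2]]
Tip=np.array([0,0,48.4]) # tool frame
tgt=lambda h:g+Rs[:,2]*h-R@Tip
go(tgt(55),R);go(tgt(30),R)
# refit ring from d1,d2,d3 wrist
obs=[]
for f,(x0,x1,y0,y1) in(('d1',(135,175,100,142)),('d2',(120,170,150,200)),('d3',(230,265,285,320))):
    s=pickle.load(open(f+'.pkl','rb'))['wrist'];h=cv2.cvtColor(s['img'],cv2.COLOR_RGB2HSV);m=((h[...,0]<12)|(h[...,0]>168))&(h[...,1]>70)
    ys,xs=np.nonzero(m[y0:y1,x0:x1]);px=(xs.mean()+x0,ys.mean()+y0);obs.append((s,px));print(np.round(px,1),proj(s,[g]).round(1))
print(tri(obs).round(1))
E
```

```text
pos [558.5 295.  178.8] shift [ -1.39 -11.33   1.16] turn [-0.87 -3.97 -4.84] q [ 0.3   0.32  1.47 -0.    1.36 -0.97]
pos [558.5 295.  178.8] shift [ -1.71 -11.18   2.1 ] turn [-0.87 -3.97 -4.84] q [ 0.3   0.32  1.47 -0.    1.36 -0.97]
[155.1 122.1] [[155.2 122.1]]
[145.4 173.8] [[145.3 174.3]]
[247.6 302.2] [[247.5 302.3]]
[542.3  18.5  52.4]
```

{"op": "servo_tool", "data": {"plan": [[15, [-0.2, -1.3, -0.3], [-0.1, -0.5, -0.6]], [15, [-0.35, -2.9, -0.3], [-0.2, -1, -1.2]], [15, [-0.55, -4.5, -0.3], [-0.3, -1.5, -1.8]], [15, [-0.75, -6.1, -0.3], [-0.45, -2, -2.5]], [15, [-0.95, -7.7, -0.2], [-0.6, -2.6, -3.2]], [15, [-1.1, -9.2, 0.2], [-0.7, -3.2, -3.9]], [15, [-1.3, -10.5, 0.7], [-0.8, -3.7, -4.5]], [15, [-1.39, -11.2, 1.1], [-0.87, -3.97, -4.84]], [15, [-1.39, -11.33, 1.16], [-0.87, -3.97, -4.84]], [15, [-1.39, -11.33, 1.16], [-0.87, -3.97, -4.84]], [15, [-1.39, -11.33, 1.16], [-0.87, -3.97, -4.84]], [15, [-1.39, -11.33, 1.16], [-0.87, -3.97, -4.84]]]}}

```text
clock: 14.1
position: [508.5, 15.5, 151.7]
tool_rot: [[-0.931, -0.124, 0.343], [-0.116, 0.992, 0.044], [-0.345, 0.001, -0.938]]
contact_force: [0.3, -1.2, -1.2]
width: 23.7
gripper_force: 44.6
```

{"op": "servo_tool", "data": {"plan": [[15, [0, 0, 0], [0, 0, 0]], [15, [0, 0, 0], [0, 0, 0]], [15, [0, 0, 0], [0, 0, 0]]]}}

```text
clock: 14.4
position: [507.9, 15.0, 151.2]
tool_rot: [[-0.931, -0.124, 0.342], [-0.116, 0.992, 0.043], [-0.345, 0.001, -0.939]]
contact_force: [-0.3, 1.0, -1.8]
width: 23.2
gripper_force: 44.6
```

```bash
cat >ck.py <<'E'
from h import *
from station import *
Rs=stand_rot(.123);g=np.array([542.3,18.5,52.4]);R=np.c_[-Rs[:,0],Rs[:,1],-Rs[:,2]]
o=observe();C=np.array(o['tool_rot']);tip=o['position']+C@[0,0,48.4]
print('tip in ring frame',(Rs.T@(tip-g)).round(2),'tilt',np.arccos(-C[:,2]@Rs[:,2]).round(3),'F in ring frame',(Rs.T@o['contact_force']).round(2),'w',o['width'],o['gripper_force'],o['clock'])
go(g+Rs[:,2]*15-R@[0,0,48.4],R)
E
cat > look.py <<'E'
from h import *
from station import *
import pickle
s=snapshot('wrist');pickle.dump(s,open('d5.pkl','wb'))
h=cv2.cvtColor(s['img'],cv2.COLOR_RGB2HSV);m=((h[...,0]<12)|(h[...,0]>168))&(h[...,1]>70)
ys,xs=np.nonzero(m[120:300,200:360]);print('red',xs.mean()+200,ys.mean()+120,len(xs),xs.min()+200,xs.max()+200,ys.min()+120,ys.max()+120,'pred',proj(s,[[542.3,18.5,52.4]]))
y=(h[...,0]>14)&(h[...,0]<32)&(h[...,1]>110);n,l,st,c=cv2.connectedComponentsWithStats(y.astype(np.uint8))
for i in range(1,n):
    if st[i,4]>8:print(st[i],c[i].round(1))
o=observe();C=np.array(o['tool_rot']);print('tip pred',proj(s,[o['position']+C@[0,0,48.4-k] for k in(0,5,10)]).round(1).tolist())
E
python3 ck.py; python3 look.py
```

```text
tip in ring frame [ 1.57  0.83 56.29] tilt 0.002 F in ring frame [-0.78  1.03 -1.61] w 23.19905828528834 44.642969369888306 14.4
pos [507.9  15.  151.2] shift [ 0.06 -0.03  1.65] turn [0.01 0.02 0.01] q [-0.31 -0.2   2.12  0.19  0.91 -2.1 ]
red 276.1969111969112 189.7876447876448 259 223 336 175 276 pred [[276.1172784  187.82924202]]
[ 382  196   55   49 1362] [406.8 217.4]
[270 233  11   1  11] [275. 233.]
[513 355  47  28 310] [526.7 371.7]
tip pred [[277.6, 211.7], [277.7, 214.1], [277.7, 216.7]]
```

{"op": "servo_tool", "data": {"plan": [[15, [0.02, -0.01, 0.5], [0, 0, 0]], [15, [0.04, -0.02, 1], [0, 0, 0]], [15, [0.06, -0.03, 1.5], [0, 0, 0]], [15, [0.06, -0.03, 1.65], [0, 0, 0]], [15, [0.06, -0.03, 1.65], [0, 0, 0]], [15, [0.06, -0.03, 1.65], [0, 0, 0]], [15, [0.06, -0.03, 1.65], [0, 0, 0]]]}}

```text
clock: 15.15
position: [521.0, 15.3, 112.6]
tool_rot: [[-0.931, -0.123, 0.343], [-0.115, 0.992, 0.043], [-0.346, 0.0, -0.938]]
contact_force: [0.2, 0.9, -1.3]
width: 23.6
gripper_force: 44.7
```

```bash
cat >fz.py <<'E'
from h import *
from station import *
Rs=stand_rot(.123);F=[];P=[]
for i in range(6):
    s=snapshot('wrist');o=observe();F.append(Rs.T@o['contact_force']);P.append(o['position']+np.array(o['tool_rot'])@[0,0,48.4])
print('F mean',np.mean(F,0).round(2),'sd',np.std(F,0).round(2),'tip',(Rs.T@(np.mean(P,0)-[542.3,18.5,52.4])).round(2),'grip',o['width'],o['gripper_force'],o['clock'])
im=s['img'];print(im[180:240:3,277].tolist())
E
python3 fz.py; python3 ck.py
```

```text
F mean [-0.36 -0.11 -1.47] sd [0.52 0.28 0.43] tip [ 0.37 -0.46 15.39] grip 23.657356916220493 44.67947781085968 15.45
[[151, 146, 138], [151, 146, 137], [151, 147, 139], [130, 105, 99], [124, 25, 20], [156, 156, 146], [154, 150, 142], [149, 144, 134], [227, 230, 227], [244, 246, 246], [75, 54, 10], [75, 78, 75], [74, 76, 74], [74, 77, 75], [78, 80, 77], [14, 13, 14], [20, 18, 14], [23, 60, 114], [20, 19, 18], [20, 21, 21]]
tip in ring frame [ 0.16 -0.41 15.21] tilt 0.003 F in ring frame [-1.15 -0.41 -1.86] w 23.657356916220493 44.67947781085968 15.45
pos [520.7  15.4 112.2] shift [0.   0.02 0.01] turn [0.01 0.03 0.  ] q [-0.3  -0.1   2.13  0.2   0.8  -2.11]
```

```bash
python3 - <<'E'
from h import *
from station import *
s=snapshot('wrist');im=s['img'];o=observe();C=np.array(o['tool_rot']);P=o['position']
for r in range(200,230): print(r,[tuple(int(a) for a in im[r,c]) for c in(271,274,277,280,283)])
print('row211',im[209,260:296].sum(1).tolist(),'\nrow218',im[218,255:300].sum(1).tolist())
f=lambda q:proj(s,P+C@np.array(q,float))[0].round(1)
print('handle bot front',f((11,0,.4)),'snout top front',f((8,0,.4)),'snout end front',f((8,0,36.4)),'tip end front',f((3,0,48.4)),'tip axis',f((0,0,48.4)),'snout edges',f((0,8,30)),f((0,-8,30)),'tip edges',f((0,3,47)),f((0,-3,47)))
E
```

```text
200 [(149, 145, 135), (154, 150, 141), (156, 152, 142), (143, 138, 128), (241, 243, 242)]
201 [(146, 140, 132), (154, 150, 141), (152, 148, 137), (135, 129, 118), (238, 240, 238)]
202 [(137, 132, 121), (152, 148, 139), (145, 140, 131), (227, 230, 227), (237, 239, 238)]
203 [(231, 235, 232), (141, 137, 127), (134, 128, 118), (241, 243, 242), (237, 239, 237)]
204 [(244, 246, 245), (230, 234, 231), (227, 229, 227), (238, 240, 238), (237, 239, 237)]
205 [(238, 240, 239), (242, 244, 243), (241, 243, 242), (237, 239, 237), (237, 239, 237)]
206 [(237, 239, 237), (238, 240, 239), (238, 240, 239), (237, 239, 237), (237, 239, 237)]
207 [(237, 239, 237), (242, 244, 244), (243, 246, 246), (237, 239, 238), (237, 239, 237)]
208 [(237, 239, 238), (229, 232, 229), (227, 229, 224), (240, 242, 241), (237, 239, 237)]
209 [(240, 242, 241), (156, 152, 137), (131, 124, 108), (242, 245, 244), (237, 239, 237)]
210 [(248, 251, 251), (89, 73, 42), (74, 54, 10), (239, 243, 242), (237, 239, 238)]
211 [(240, 243, 240), (71, 63, 48), (77, 73, 65), (186, 188, 179), (242, 243, 242)]
212 [(139, 143, 136), (71, 74, 7
[... 1266 characters left out ...]
41), (22, 29, 41), (20, 28, 41), (19, 28, 42), (18, 27, 41)]
row211 [712, 734, 629, 389, 311, 297, 548, 724, 724, 715, 715, 723, 747, 711, 445, 296, 231, 363, 497, 672, 731, 723, 714, 713, 713, 713, 713, 714, 720, 747, 589, 308, 307, 290, 536, 709] 
row218 [706, 706, 706, 706, 706, 707, 707, 710, 733, 619, 306, 189, 217, 225, 226, 225, 227, 227, 226, 225, 224, 226, 225, 224, 226, 227, 226, 228, 225, 224, 214, 194, 296, 667, 738, 720, 708, 704, 701, 700, 700, 700, 701, 700, 699]
handle bot front [278.6 221.3] snout top front [278.6 226.5] snout end front [278. 206.] tip end front [277.8 207.5] tip axis [277.8 211.7] snout edges [290.7 221.2] [265.4 221.2] tip edges [282.2 212.4] [273.4 212.4]
```

The wrist pixels show brass above the snout at row 209, columns 274–278, so the tip is about 1 mm off its predicted spot in both directions. I'll correct for that and go down to near contact.

{"op": "servo_tool", "data": {"plan": [[15, [0.05, 0.06, 0.15], [0, 0, 0]], [15, [0.05, 0.06, 0.3], [0, 0, 0]], [15, [0.05, 0.06, 0.45], [0, 0, 0]], [15, [0.05, 0.06, 0.6], [0, 0, 0]], [15, [0.05, 0.06, 0.6], [0, 0, 0]], [15, [0.05, 0.06, 0.6], [0, 0, 0]], [15, [0.05, 0.06, 0.6], [0, 0, 0]]]}}

```text
clock: 16.2
position: [524.4, 17.4, 97.4]
tool_rot: [[-0.932, -0.123, 0.342], [-0.115, 0.992, 0.043], [-0.345, 0.001, -0.939]]
contact_force: [-0.3, 0.2, -0.4]
width: 23.9
gripper_force: 44.9
```

```bash
python3 fz.py
```

```text
F mean [-0.81  0.02 -1.46] sd [0.78 0.2  0.51] tip [-1.2   1.16  0.07] grip 23.223036149341112 44.86871659755707 16.5
[[156, 152, 143], [156, 152, 143], [157, 152, 143], [156, 152, 143], [157, 153, 144], [158, 156, 146], [125, 34, 30], [125, 42, 36], [162, 157, 149], [167, 163, 155], [86, 67, 20], [77, 81, 78], [77, 80, 78], [78, 80, 79], [82, 84, 81], [17, 16, 17], [23, 20, 17], [23, 63, 120], [22, 22, 18], [22, 24, 22]]
```

Force is unchanged, so there is no contact yet. I'll go 3 mm further.

{"op": "servo_tool", "data": {"plan": [[15, [0, 0, 0.06], [0, 0, 0]], [15, [0, 0, 0.12], [0, 0, 0]], [15, [0, 0, 0.12], [0, 0, 0]], [15, [0, 0, 0.12], [0, 0, 0]]]}}

```text
clock: 16.9
position: [525.6, 17.5, 94.7]
tool_rot: [[-0.931, -0.123, 0.342], [-0.115, 0.992, 0.043], [-0.345, 0.001, -0.939]]
contact_force: [-0.8, -0.2, 0.8]
width: 23.3
gripper_force: 44.9
```

```bash
python3 fz.py
```

```text
F mean [-0.07 -0.14  0.83] sd [0.39 0.37 0.12] tip [-1.12  1.15 -2.93] grip 23.40648038527266 44.947888255119324 17.2
[[157, 154, 145], [156, 152, 143], [156, 153, 144], [157, 153, 144], [155, 153, 143], [157, 154, 145], [153, 139, 131], [130, 31, 26], [158, 161, 152], [163, 158, 150], [107, 92, 65], [78, 81, 78], [78, 81, 79], [78, 80, 78], [81, 83, 81], [15, 15, 16], [20, 19, 15], [25, 63, 120], [24, 23, 21], [20, 22, 20]]
```

Contact: the 2.3 N rise means about 2.7 mm of compression. I'll press another 3.3 mm.

{"op": "servo_tool", "data": {"plan": [[15, [0, 0, 0.04], [0, 0, 0]], [15, [0, 0, 0.08], [0, 0, 0]], [15, [0, 0, 0.13], [0, 0, 0]], [15, [0, 0, 0.13], [0, 0, 0]], [15, [0, 0, 0.13], [0, 0, 0]], [15, [0, 0, 0.13], [0, 0, 0]]]}}

```text
clock: 17.8
position: [526.7, 17.7, 91.6]
tool_rot: [[-0.931, -0.123, 0.342], [-0.115, 0.992, 0.043], [-0.345, 0.001, -0.939]]
contact_force: [-0.6, 0.2, 2.1]
width: 23.4
gripper_force: 45.1
```

```bash
python3 fz.py; python3 fz.py | head -1; python3 - <<'E'
from h import *
from station import *
s=snapshot('wrist');h=cv2.cvtColor(s['img'],cv2.COLOR_RGB2HSV);m=((h[...,0]<12)|(h[...,0]>168))&(h[...,1]>70)
ys,xs=np.nonzero(m[185:240,245:310]);print('ring visible cols',xs.min()+245,xs.max()+245,'rows',ys.min()+185,ys.max()+185,len(xs),'pred centre',proj(s,[[542.3,18.5,52.4]]))
for r in range(200,226,2):print(r,''.join('R' if m[r,c] else '#' if s['img'][r,c].sum()<270 else '.' for c in range(255,300)))
E
```

```text
F mean [0.01 0.37 2.5 ] sd [0.33 0.61 0.27] tip [-1.15  1.16 -6.2 ] grip 23.45978497043446 45.11686563491821 18.1
[[159, 154, 145], [158, 154, 145], [157, 154, 145], [158, 154, 145], [157, 153, 144], [158, 154, 145], [158, 157, 147], [131, 37, 31], [135, 50, 44], [163, 159, 149], [166, 162, 152], [78, 81, 78], [79, 81, 79], [78, 81, 79], [81, 83, 82], [18, 17, 17], [20, 20, 16], [21, 63, 118], [21, 20, 20], [19, 19, 21]]
F mean [0.03 0.47 2.55] sd [0.28 0.55 0.79] tip [-1.17  1.16 -6.22] grip 23.817745872459195 45.11426031589508 18.4
ring visible cols 256 293 rows 201 228 273 pred centre [[276.07431904 216.6220107 ]]
200 .............................................
202 ..............RRRRRRRRRRRRRRRR...............
204 ..........RRRRRRRRRRRRRRRRRRRRRRR............
206 ........RRRRRRR.............RRRRRRRR.........
208 ......RRRRRR...................RRRRRR........
210 .....RRRRR.......................RRRRR.......
212 ....RRRRR..........#####..........RRRRR......
214 ....RRRRR.....###############......RRRR......
216 ....RRRR....##################.....RRRR......
218 ....RRRR...#####################...RRRR......
220 ....RRRR..#######################..RRRR......
222 .....RRRR.#######################.RRRRR......
224 .....RRRR#########################RRRR.......
```

The force change is about 4.0 N, which means 6–7 mm of the 12 mm travel. The snout sits centred in the ring in the image and the axis is square within 0.003 rad, so I'm handing in.

```bash
python3 -c "
from station import *
print(job_done())"
```

```text
the job is handed in; nothing more can be done
None
```

The job is handed in, though the judge returned no pass or fail: the nut is at its stop with the tab over the panel edge, and the probe is held square in the red ring with its tip pressed in about 6–7 mm of 12 (about 4 N).

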